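# Slide a cookie through the sizing gauge

## Robot

A 6-joint arm with a two-finger parallel gripper is mounted at the origin on a cart in front of the work surface, level with it; the furniture and walls round the work are solid. World frame = base frame: x ahead of the robot, y to its left, z up, the work surface at z = 0. Lengths are in mm, angles in degrees, forces in N, time in s.
With the tool pointing down it reaches from about 300 to 850 mm from the base axis. Payload 4.2 kg.
Tool frame: the origin (TCP) lies on the centre line of the jaws, within the pads' length; the fingertips stand 8 mm ahead of it and the grasp point (between the pads) lies 11 mm behind it; z points along the fingers, y is the line along which they close (so a half turn about z gives the same grasp; the last joint's range is limited). The gripper opens to 91 mm and grips with 3 to 60 N. Pads are 32 mm wide; open, the fingers measure 118 mm over their backs; the gripper's body (76 mm by 178 mm) begins 60 mm behind the grasp point.
Start: joints at [70.187, 18.312, 89.639, -0, 72.044, -1.146], TCP at [184.041, 544.767, 221.976] pointing down, gripper open.
Joint ranges: [-177.97, 177.97], [-48.28, 115.42], [12.27, 149.76], [-77.06, 257.06], [2.81, 150.46], [-146.56, 146.56]. Speed limits (degrees/s): [147.25, 147.25, 180, 180, 180, 180].

## Interface

Orientations are given as a 3x3 rotation matrix whose columns are the frame's x, y, z axes.
In Python, from rig import sense, imaging, env, finder gives the robot as it stands.
- The arm moves only by the shell command python3 -m inch 'ROWS' [FORCE]. ROWS is JSON, a list of rows, each a list of 5 numbers: the opening, from 0 (shut) to 1 (fully open), then the shift along the tool's x, y, z in mm, then the turn about the tool's z in rad. In form: [[jaw, x, y, z, turn], ...]. A call has 1 to 8 rows; each row shifts and turns the commanded pose from where the row before left it, along the tool's axes as they then stand; what a row does not reach is not made up. A row lasts 1/8 s, in which the tool goes at most 62.5 mm and 10.7 degrees, less where a joint would pass 70% of its speed; a pose out of reach is approached as far as the arm can. A call with a gripper value outside its range is refused whole. The fingers move at their own pace and stop on an object; FORCE is the grip in N (left out, the last holds). Time passes only in rows, so rows that do not move let the fingers close. It gives the time, the measured TCP pose, the force, the opening and the grip force at its end, in the units of the state.
- sense(): the state, without advancing time (a new reading comes with each control period).
- imaging.capture(name): name is "side" or "top"; returns (picture, depth): 480x640x3 uint8, red, green, blue; 480x640 float32, mm along the optical axis (not along the pixel's ray), 0 where there is no reading.
- imaging.calibration(name): a dict with "fx", "fy", "cx", "cy" (pixels), "rvec" (rotation vector, rad) and "tvec" (3), from world to camera coordinates, as OpenCV has them. Camera axes: x right, y down, z forward; pixel columns grow to the right and rows downward; lengths in mm; the calibration is good to about 2 mm. A picture is of the moment at which its call begins. calibration takes no time and is no camera call.
- env.sign_off(): hands the job in; it is judged then, once.
Trained networks look in the newest picture that a camera, given by its name, has taken for a name from the list of things; names that differ only in an ending like _2 or _b are one class to them, and where a whole thing is asked for, a point or a joint stands for the part that bears it (a point fixed in the world has none). Each returns a list of dicts, best first, with "p" (0 to 1); they miss things now and then, are a little off and sometimes report something else, mostly with a low value. They report only what shows in the picture. A call takes as long as a camera call. They do not tell look-alikes from the thing itself.
- finder.look_for(name, camera): "point" ([x, y, z] in mm, in the coordinates of the camera as it stood for that picture, good to about 4 mm: the middle of the surface that is visible of it).
- finder.masks_of(name, camera): "pixels" (480x640 bool, what is visible of it).
The state is a dict: "time_s": time; "q": joint angles; "qvel": joint speeds; "joint_efforts": joint torques, N m; "tool_pos": TCP position; "ee_rot": TCP orientation; "ft_force": force on the tool from outside, world axes, zero at the start; "moment": the same for the moment, N m; "gripper_width": opening from 0.0 (shut) to 1.0 (fully open); "grasp_force": force on a finger pad.
Only numpy, scipy, OpenCV 4.12 (cv2) and the standard library are available. Lean on these libraries where they do the work, as an engineer would, in place of code of your own. Each camera call takes 0.05 s, during which the arm holds its last target. There are 200 camera calls.

## Task

Check the size of the single loose cookie on the table: with the fingertips, push it flat along the table through the gap between the two blue cheeks of the sizing gauge, from the open side, and on until it lies wholly on the green disc behind the gap; then let go of it. Push gently, do not pinch, tip or lift the cookie or press down on it, and leave the label roll, the tape roll and the date stamp where they are.

Things in the scene. Friction and masses are not known exactly. Their poses are not given: they have to be found in the camera images.
- cookie: the one loose cookie, lying by itself on the table: round, brown, 83 x 86 mm across its uneven rim (it pushes like a disc of about 82 mm), 20 mm high, about 30 g, flat, slides easily. Origin: centre of its underside. The cookies in the basket and on the tray far to the right and on the far table are not part of the job.
- gauge: sizing gauge fixed to the table: two blue metal cheeks 56 mm long (along x), 20 thick, 30 high, with round noses, standing 90 mm apart; low dark flanges outside, to 86 mm from the middle line. Gap floor: bare table. Origin: on the table, mid-gap. x: level along the gap, from the open side (cookie's side, robot's right) to the green disc; y: across, cheek faces at +-45 mm; z up.
- pad (a point): centre of the green disc (126 mm across, with a thin white ring near its rim, printed flat on the table: no edge to climb), 115 mm from the middle of the gap along the gauge's x axis
- label_roll: roll of white labels, about 78 mm across, 26 mm high, loose, lying flat to the left of the green disc; leave alone. Origin: underside, near its middle
- tape: roll of beige tape, about 103 mm across, 25 mm high, loose, lying flat beyond the gauge; leave alone. Origin: centre of its underside
- stamp: date stamp with a brown knob, 24 x 42 mm, 64 mm high, loose, standing beyond the disc; leave alone. Origin: centre of its underside
Things that resemble listed ones, but are neither listed nor needed, are in the scene too. What is shaped like the cookie but turquoise or yellow is not meant.

How it is judged:
By the outcome, as a careful person would: the job done as asked, in the order asked, and still so for the second after the job is handed in, with the robot touching nothing.
It also fails if it takes over 61 s, if anything falls off the work surface, if the arm or the gripper's body presses on something with over 40 N, if the wrist force passes 120 N, or if a joint passes its speed limit or range.

## Working session

There is one attempt and no reset: what is moved stays moved. The work goes in short steps, Python scripts to look and compute and a shell command to move; the robot and the scene stay as the last step left them, time stands still between calls to the robot, and variables do not carry over. Pictures are saved under pics/ and viewed, at most 10 in all, crops included, and the job is handed in when it is done.

```bash
mkdir -p pics
cat > h.py <<'E'
import numpy as np, cv2
from rig import sense, imaging, env, finder
def cam(n):
    c=imaging.calibration(n); R=cv2.Rodrigues(np.array(c["rvec"],float))[0]; return c,R,np.array(c["tvec"],float).ravel()
def toworld(p,n):
    c,R,t=cam(n); return (np.atleast_2d(p)-t)@R
def cloud(d,n):
    c,R,t=cam(n); v,u=np.indices(d.shape)
    P=np.stack([(u-c["cx"])/c["fx"]*d,(v-c["cy"])/c["fy"]*d,d],-1)
    return (P.reshape(-1,3)-t).dot(R).reshape(d.shape+(3,))
def proj(w,n):
    c,R,t=cam(n); p=np.atleast_2d(w)@R.T+t; return np.c_[p[:,0]/p[:,2]*c["fx"]+c["cx"],p[:,1]/p[:,2]*c["fy"]+c["cy"]]
E
python3 - <<'E'
from h import *
np.set_printoptions(precision=1,suppress=True)
for n in("top","side"):
    im,d=imaging.capture(n); cv2.imwrite(f"pics/{n}0.png",im[...,::-1]); np.savez(f"{n}0.npz",im=im,d=d)
    W=cloud(d,n)
    for o in("cookie","gauge","label_roll","tape","stamp"):
        for r in finder.look_for(o,n): 
            w=toworld(r["point"],n)[0]; print(n,o,round(r["p"],2),w,proj(w,n)[0])
s=sense();print(s["time_s"],s["tool_pos"],s["ee_rot"])
E
```

```text
top cookie 0.8 [ 360.3 -114.2   10.3] [393.3 345.5]
top cookie 0.79 [ 539.9 -239.7   15.5] [460.4 257. ]
top cookie 0.74 [ 656.  -131.    10.6] [407.  197.7]
top cookie 0.49 [559.1 106.7   3.7] [287.  238.2]
top gauge 0.76 [550.8 109.8  -0.2] [285.3 242.4]
top gauge 0.68 [729.8 247.8  23.6] [223.8 150.4]
top label_roll 0.82 [563.  294.   28.7] [191.9 228.2]
top tape 0.57 [749.8  90.7  26.1] [301.  145.1]
top stamp 0.73 [728.3 244.2  23.1] [225.6 151.3]
side cookie 0.8 [ 657.3 -140.8   12.4] [386.4 297.8]
side cookie 0.76 [ 538.5 -252.8   16. ] [339.9 350.2]
side cookie 0.59 [ 365.5 -126.3   14.9] [212.5 318.5]
side gauge 0.66 [555.8  92.4   2.6] [294.8 242.7]
side label_roll 0.96 [561.7 279.7  17.8] [276.8 195.1]
side tape 0.84 [753.7  81.2  16.1] [390.6 227.4]
side stamp 0.8 [731.4 245.9  21.6] [354.1 191.9]
0.6 [184.  544.8 222. ] [[-0.9  0.3  0. ]
 [ 0.3  0.9  0. ]
 [ 0.   0.  -1. ]]
```

View pics/top0.png

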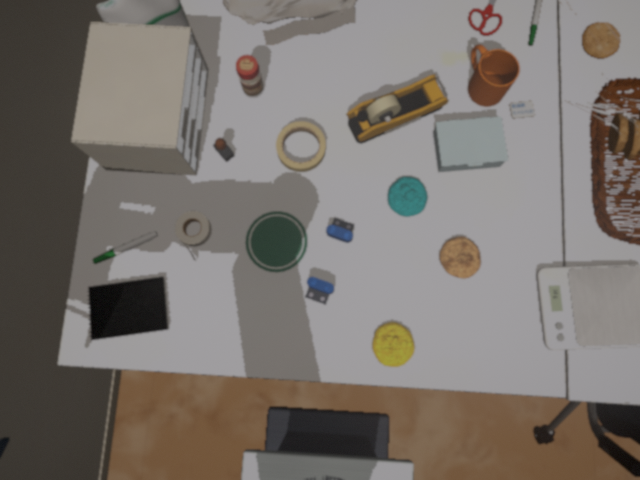

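View pics/side0.png

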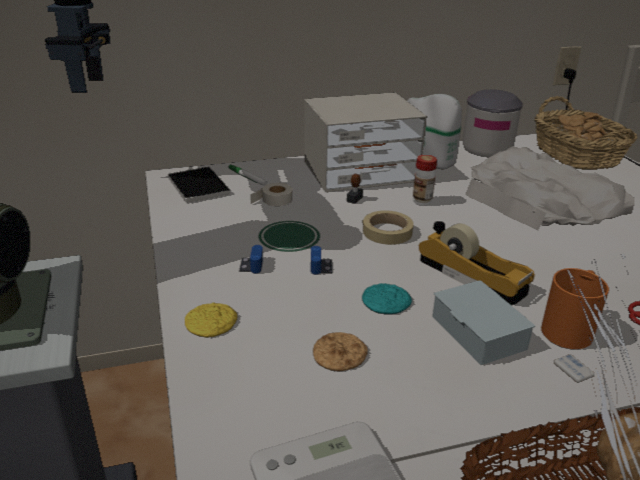

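The top picture shows these candidates for the cookie: brown at (460,257), turquoise at (407,197), yellow at (393,345), and another brown one on the far table at (600,40). By the description it is the brown one at (460,257). The blue cheeks are at (340,235) and (320,286), the green disc at (277,241), the label roll at (192,230), the tape at (301,146) and the stamp at (224,150). In the side picture the cookie is at (340,350) and the cheeks at (256,260) and (316,260).

```bash
cat >> h.py <<'E'
def onplane(uv,n,z):
    c,R,t=cam(n); uv=np.atleast_2d(uv).astype(float)
    r=np.c_[(uv[:,0]-c["cx"])/c["fx"],(uv[:,1]-c["cy"])/c["fy"],np.ones(len(uv))]@R; o=-t@R
    return o+r*((z-o[2])/r[:,2])[:,None]
def blobs(im,d,n,lo,hi,box,minpx=40):
    W=cloud(d,n); hsv=cv2.cvtColor(im,cv2.COLOR_RGB2HSV); m=cv2.inRange(hsv,lo,hi)
    m[~((W[...,0]>box[0])&(W[...,0]<box[1])&(W[...,1]>box[2])&(W[...,1]<box[3])&(d>0))]=0
    k,l,s,_=cv2.connectedComponentsWithStats(m)
    return W,[l==i for i in range(1,k) if s[i,4]>=minpx]
E
python3 - <<'E'
from h import *
np.set_printoptions(precision=1,suppress=True)
for n in("top","side"):
    z=np.load(n+"0.npz"); im,d=z["im"],z["d"]
    for nm,lo,hi,box,h in(("blue",(100,120,30),(130,255,255),(400,700,0,250),30),("green",(60,60,20),(95,255,110),(430,700,60,280),0),("brown",(3,60,60),(22,255,255),(470,610,-310,-180),20)):
        W,bs=blobs(im,d,n,lo,hi,box)
        for b in bs:
            if nm=="green":
                b=cv2.morphologyEx(b.astype(np.uint8),cv2.MORPH_CLOSE,np.ones((5,5)))>0
            v,u=np.nonzero(b); P=onplane(np.c_[u,v],n,h).astype(np.float32)
            c=W[b]; zz=np.percentile(c[:,2],[5,50,95])
            print(n,nm,b.sum(),"pix",u.mean(),v.mean(),"meanplane",P.mean(0),"rect",cv2.minAreaRect(P[:,:2].copy()),"z",zz,"cloud top mean",c[c[:,2]>h-6].mean(0) if (c[:,2]>h-6).any() else None)
im=cv2.imread("pics/top0.png")[180:320,250:500]; cv2.imwrite("pics/crop.png",cv2.resize(im,None,fx=3,fy=3,interpolation=cv2.INTER_CUBIC))
for n in("top","side"): print(n,cam(n)[0]["fx"],-cam(n)[2]@cam(n)[1])
print(sense()["ee_rot"])
E
```

```text
top blue 107 pix 334.32710280373834 230.74766355140187 meanplane [574.6  12.3  30. ] rect ((575.0684814453125, 12.173072814941406), (27.192689895629883, 17.151412963867188), 77.23299407958984) z [28.1 31.9 35. ] cloud top mean [574.3  12.3  31.7]
top blue 198 pix 319.9848484848485 285.0050505050505 meanplane [465.9  33.8  30. ] rect ((465.87213134765625, 33.471221923828125), (47.324031829833984, 16.550434112548828), 73.54898834228516) z [28.6 31.3 35. ] cloud top mean [465.8  33.8  31.5]
top green 1764 pix 275.8968253968254 241.56632653061226 meanplane [551.5 128.8   0. ] rect ((552.9884033203125, 128.68751525878906), (94.56420135498047, 97.03570556640625), 3.49946928024292) z [-1.2  2.3  6. ] cloud top mean [549.9 127.9   8.7]
top brown 1292 pix 459.9659442724458 257.0108359133127 meanplane [ 539.1 -237.8   20. ] rect ((539.4664306640625, -236.96878051757812), (80.29813385009766, 76.82533264160156), 1.16884446144104) z [ 9.2 14.6 19.7] cloud top mean [ 541.  -240.6   16.7]
side blue 280 pix 255.79285714285714 258.51428571428573 meanplane [462.7  10.8  30. ] rect ((462.3594055175781,
[... 811 characters left out ...]
3481445) z [-2.   0.6  2.3] cloud top mean [511.9 114.3   0.4]
side green 57 pix 312.5964912280702 239.68421052631578 meanplane [594.7  99.9   0. ] rect ((594.326904296875, 106.44676208496094), (96.2623291015625, 26.83594512939453), 60.48395538330078) z [-1.2  0.6  2. ] cloud top mean [589.8  81.7  11.3]
side brown 1654 pix 339.37787182587664 351.2218863361548 meanplane [ 535.7 -258.8   20. ] rect ((537.31201171875, -257.4026184082031), (85.1882553100586, 80.68258666992188), 75.11988067626953) z [ 5.1 12.2 16.4] cloud top mean [ 540.7 -245.5   15.6]
top 568.9383390003236 [ 346.5   12.1 1129.4]
side 609.186506298905 [ 304.4 -916.8  615.6]
[[-0.9  0.3  0. ]
 [ 0.3  0.9  0. ]
 [ 0.   0.  -1. ]]
```

View pics/crop.png

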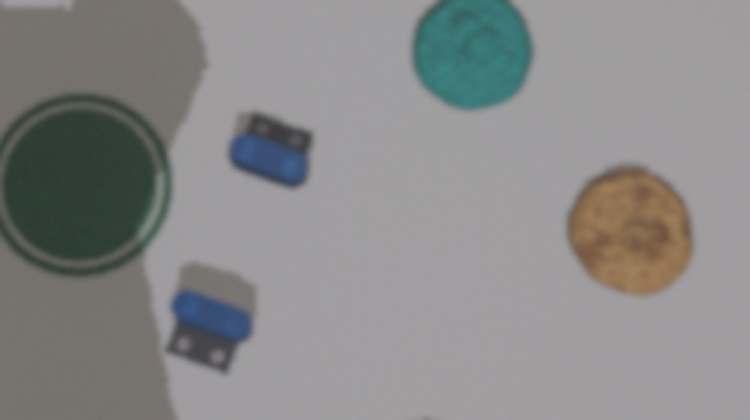

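The crop confirms the choice: a brown cookie with a chocolate rim at crop (630,230), which is (460,257) in the full picture. The cheeks are at crop (270,160) and (212,315) and are tilted. My search box cut off one of the cheeks, so I'll measure the gauge again.

Run:
```python
from h import *
np.set_printoptions(precision=2,suppress=True)
for n in("top","side"):
    z=np.load(n+"0.npz"); im,d=z["im"],z["d"]
    W,bs=blobs(im,d,n,(100,110,30),(130,255,255),(400,700,-60,150))
    C=[]
    for b in bs:
        if n=="side": b=b&(W[...,2]>25)
        v,u=np.nonzero(b); P=onplane(np.c_[u,v],n,30)[:,:2].astype(np.float32)
        r=cv2.minAreaRect(P); e=np.linalg.eigh(np.cov(P.T))[1][:,1]; e*=np.sign(e[1])
        C.append(P.mean(0)); print(n,len(P),P.mean(0),r,"ang",np.degrees(np.arctan2(e[1],e[0])))
    C=np.array(sorted(C,key=lambda c:c[0])); m=C.mean(0); D=C[1]-C[0]
    print("mid",m,"sep",np.linalg.norm(D),"axis from sep",np.degrees(np.arctan2(D[0],-D[1])))
    g=cv2.inRange(cv2.cvtColor(im,cv2.COLOR_RGB2HSV),(60,50,15),(95,255,140)); g[~((W[...,0]>460)&(W[...,0]<650)&(W[...,1]>50)&(W[...,1]<210))]=0
    v,u=np.nonzero(g); P=onplane(np.c_[u,v],n,0)[:,:2].astype(np.float32); c,r=cv2.minEnclosingCircle(P)
    print("disc",c,r,P.mean(0)); q=np.array(c)-m; print("mid->disc",np.linalg.norm(q),np.degrees(np.arctan2(q[1],q[0])))
s=sense();R=s["ee_rot"];print(s["time_s"],np.array(R)[:,0])
```

```text
top 215 [572.06   2.63] ((572.2031860351562, 2.46502685546875), (47.558868408203125, 19.093341827392578), 73.46411895751953) ang 72.93864512814342
top 221 [465.91  33.52] ((465.8720397949219, 33.806373596191406), (48.973480224609375, 17.71072006225586), 73.4836196899414) ang 72.79053840271972
mid [518.99  18.07] sep 110.548035 axis from sep 73.77262
disc (549.3856811523438, 123.19084930419922) 55.49789810180664 [551.7  127.73]
mid->disc 109.42386390125843 73.86995661994877
side 172 [466.49  27.49] ((465.5621337890625, 28.10146141052246), (59.84507751464844, 19.908897399902344), 78.64409637451172) ang 77.13778042806318
side 158 [571.59  -1.82] ((571.89306640625, -2.968080520629883), (59.62692642211914, 18.0706729888916), 74.5913314819336) ang 74.4845016748263
mid [519.04  12.83] sep 109.10278 axis from sep 74.41746
disc (552.4171752929688, 129.0252227783203) 61.639102935791016 [552.1  127.45]
mid->disc 120.89002912187644 73.97329041789233
0.6 [-0.95  0.32  0.  ]
```

The cameras agree: mid-gap is near (519,17.5), the axis points 73.6° in world, and the disc is at (551.5,128), 115 mm away as stated. The cookie is near (541,-240). I'll make a fingertip cradle about 47 mm open and push at 111° to a point on the gap axis, then turn it to 73.6° and push through.

```bash
python3 -m inch '[[0.52,-18,-19,0,0],[0.52,-32,-34,0,0],[0.52,-32,-34,0,0],[0.52,-32,-34,0,0],[0.52,-32,-35,0,0],[0.52,-32,-35,0,0],[0.52,-32,-35,0,0],[0.52,-32,-35,0,0]]' && python3 -m inch '[[0.52,-32,-34,0,0],[0.52,-32,-34,0,0],[0.52,-32,-35,0,0],[0.52,-32,-35,0,0],[0.52,-32,-35,0,0],[0.52,-32,-35,0,0],[0.52,-32,-35,0,0],[0.52,-32,-35,0,0]]' && python3 -m inch '[[0.52,-32,-34,0,0],[0.52,-32,-34,0,0],[0.52,-32,-34,0,0],[0.52,-32,-33,0,0],[0.52,-12,-13,0,0],[0.52,0,0,-10,0.15],[0.52,0,0,0,0.15],[0.52,0,0,0,0.15]]' && python3 -m inch '[[0.52,0,0,0,0.15],[0.52,0,0,30,0.15],[0.52,0,0,30,0.12],[0.52,0,0,30,0]]'
```

```text
time_s: 1.6
tool_pos: [330.3, 218.7, 222.2]
ee_rot: [[-0.948, 0.32, 0.001], [0.32, 0.948, 0.001], [-0.001, 0.001, -1.0]]
ft_force: [0.4, 0.4, -0.7]
gripper_width: 0.522
grasp_force: 0.0
time_s: 2.6
tool_pos: [483.9, -126.9, 222.1]
ee_rot: [[-0.947, 0.32, 0.001], [0.32, 0.947, 0.0], [-0.001, 0.0, -1.0]]
ft_force: [0.4, 0.6, -0.3]
gripper_width: 0.515
grasp_force: 0.0
time_s: 3.6
tool_pos: [568.3, -309.4, 232.1]
ee_rot: [[-0.711, 0.703, -0.0], [0.703, 0.711, 0.001], [0.001, 0.0, -1.0]]
ft_force: [-0.8, 0.7, 0.3]
gripper_width: 0.523
grasp_force: 0.0
time_s: 4.1
tool_pos: [568.3, -309.2, 141.3]
ee_rot: [[-0.366, 0.931, -0.0], [0.931, 0.366, 0.001], [0.001, 0.0, -1.0]]
ft_force: [0.8, -0.4, 0.1]
gripper_width: 0.52
grasp_force: 0.0
```

```bash
python3 -m inch '[[0.52,0,0,30,0],[0.52,0,0,30,0],[0.52,0,0,25,0],[0.52,0,0,20,0],[0.52,0,0,13,0],[0.52,0,0,8,0],[0.52,0,0,2,0]]'
cat > look.py <<'E'
import sys
from h import *
k=sys.argv[1]; out=[]
for n in("top","side"):
    im,d=imaging.capture(n); box=(np.array([400,-330,650,220]) )
    p=proj(np.array([[420,-330,0],[640,-330,0],[420,200,0],[640,200,0],[540,-250,100.]]),n); a=np.maximum(p.min(0)-15,0).astype(int); b=(p.max(0)+15).astype(int)
    c=im[a[1]:b[1],a[0]:b[0],::-1]; s=min(800/c.shape[1],295/c.shape[0],4); c=cv2.resize(c,None,fx=s,fy=s,interpolation=cv2.INTER_CUBIC)
    c=cv2.copyMakeBorder(c,0,0,0,800-c.shape[1],cv2.BORDER_CONSTANT); out.append(c); print(n,"crop origin",a,"scale",round(s,2))
    W,bs=blobs(im,d,n,(3,60,60),(22,255,255),(430,640,-320,220),100)
    for m in bs:
        v,u=np.nonzero(m); P=onplane(np.c_[u,v],n,12)[:,:2].astype(np.float32); print(n,m.sum(),P.mean(0),cv2.minEnclosingCircle(P))
cv2.imwrite(f"pics/{k}.png",np.vstack(out)); print(sense()["time_s"],sense()["tool_pos"])
E
python3 look.py a
```

```text
time_s: 4.97
tool_pos: [568.6, -310.1, 13.9]
ee_rot: [[-0.366, 0.93, -0.0], [0.93, 0.366, 0.0], [0.0, 0.0, -1.0]]
ft_force: [-0.1, -0.2, 0.6]
gripper_width: 0.524
grasp_force: 0.0
top crop origin [219 182] scale 1.92
top 1298 [ 540.47345 -239.70638] ((540.7694091796875, -240.4820556640625), 41.65822982788086)
side crop origin [203 199] scale 1.31
side 318 [ 511.40393 -263.07016] ((517.7731323242188, -258.6589660644531), 33.94780349731445)
5.075 [ 568.83675768 -310.34463259   14.29582095]
```

View pics/a.png

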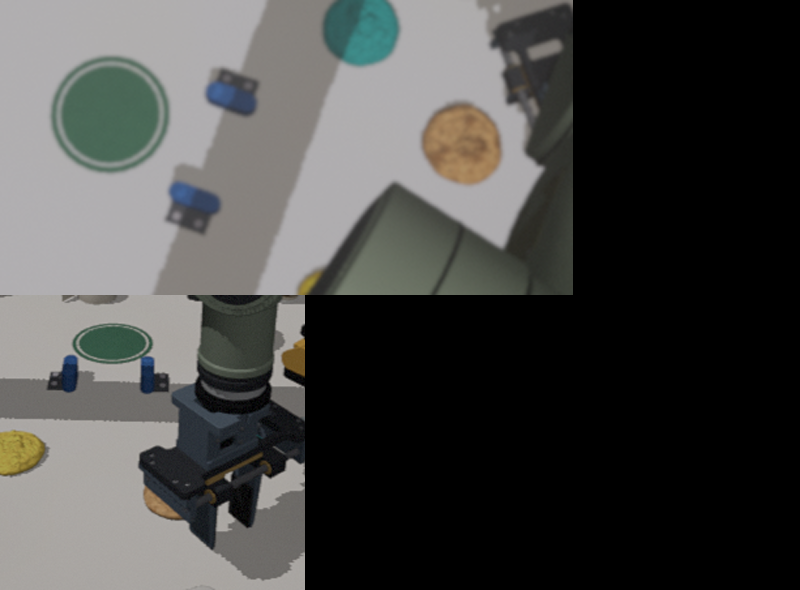

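The side view (lower half) shows the open fingertips at (205,530) and (245,510) behind the cookie. The cookie is untouched at (460,143) in the top crop, and the line-up is good. Pushing the first leg.

```bash
python3 -m inch '[[0.52,6,0,0,0],[0.52,6,0,0,0],[0.52,4,0,0,0],[0.52,3,0,0,0],[0.52,3,0,0,0],[0.52,4,0,0,0],[0.52,5,0,0,0],[0.52,6,0,0,0]]' && python3 -m inch '[[0.52,7,0,0,0],[0.52,7,0,0,0],[0.52,7,0,0,0],[0.52,7,0,0,0],[0.52,7,0,0,0],[0.52,7,0,0,0],[0.52,6,0,0,0],[0.52,5,0,0,0]]' && python3 look.py b
```

```text
time_s: 6.08
tool_pos: [554.9, -275.6, 13.9]
ee_rot: [[-0.366, 0.931, 0.0], [0.931, 0.366, 0.0], [0.0, 0.0, -1.0]]
ft_force: [-0.1, -0.1, 0.2]
gripper_width: 0.524
grasp_force: 0.1
time_s: 7.08
tool_pos: [535.5, -226.2, 13.9]
ee_rot: [[-0.366, 0.93, 0.0], [0.93, 0.366, 0.0], [0.0, 0.0, -1.0]]
ft_force: [-0.4, -0.9, -0.5]
gripper_width: 0.521
grasp_force: 0.1
top crop origin [219 182] scale 1.92
top 1179 [ 519.984   -177.92569] ((518.8920288085938, -182.69683837890625), 41.80054473876953)
side crop origin [203 199] scale 1.31
side 131 [ 573.92566 -123.00141] ((578.02099609375, -122.25375366210938), 45.52959060668945)
side 232 [ 542.1932 -204.2455] ((541.32666015625, -204.66087341308594), 29.248600006103516)
side 250 [ 488.32037 -203.2387 ] ((490.31781005859375, -200.12733459472656), 30.849870681762695)
7.175 [ 535.35708837 -226.01761008   13.9055872 ]
```

View pics/b.png

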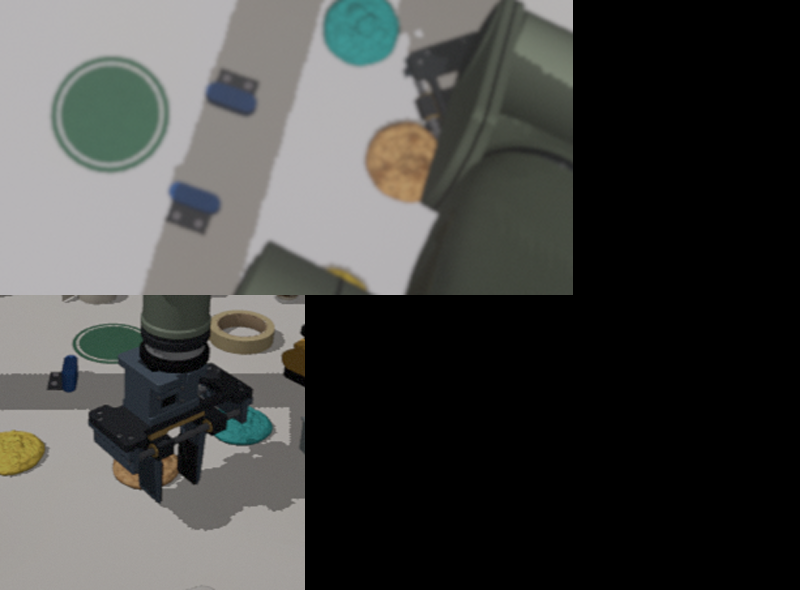

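The cookie sits in the cradle. It shows at (405,160) in the top crop and its centre is about 48 mm ahead of the TCP, as planned. Continuing to the gap axis.

```bash
python3 -m inch '[[0.52,4,0,0,0],[0.52,6,0,0,0],[0.52,7,0,0,0],[0.52,7,0,0,0],[0.52,7,0,0,0],[0.52,7,0,0,0],[0.52,7,0,0,0],[0.52,7,0,0,0]]' && python3 -m inch '[[0.52,7,0,0,0],[0.52,6,0,0,0],[0.52,6,0,0,0],[0.52,6,0,0,0],[0.52,5,0,0,0],[0.52,4,0,0,0],[0.52,3,0,0,0],[0.52,1,0,0,0]]' && python3 look.py c
```

```text
time_s: 8.18
tool_pos: [516.4, -177.7, 13.9]
ee_rot: [[-0.366, 0.93, 0.0], [0.93, 0.366, 0.0], [0.0, 0.0, -1.0]]
ft_force: [0.6, -0.4, -0.9]
gripper_width: 0.521
grasp_force: 0.1
time_s: 9.18
tool_pos: [502.6, -142.6, 13.9]
ee_rot: [[-0.366, 0.93, 0.0], [0.93, 0.366, 0.0], [0.0, 0.0, -1.0]]
ft_force: [-0.5, -0.1, -0.2]
gripper_width: 0.522
grasp_force: 0.1
top crop origin [219 182] scale 1.92
top 805 [490.0097   -85.352646] ((488.7803955078125, -100.11762237548828), 43.187313079833984)
side crop origin [203 199] scale 1.31
side 125 [535.4488  -23.29798] ((539.26708984375, -23.06161880493164), 45.45183181762695)
side 290 [ 508.23523 -116.59592] ((505.6942443847656, -116.19198608398438), 35.43742370605469)
side 251 [ 457.77188 -118.47095] ((465.0338439941406, -116.52483367919922), 31.038129806518555)
9.275 [ 502.67585657 -142.74061042   13.92998167]
```

View pics/c.png

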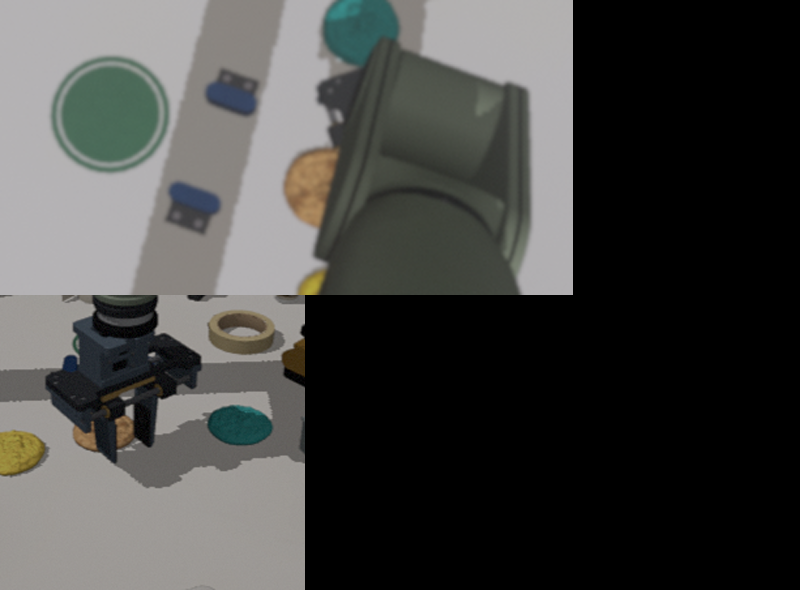

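The cookie is now at (318,187) in the top crop, on the gap axis in front of the gauge. I'll back off 5 mm, pivot the cradle around it to the gap direction, and check.

```bash
python3 -m inch '[[0.52,-3,0,0,0],[0.52,-2,0,0,0]]' && python3 -m inch '[[0.52,0.18,-4.37,0,0.0826],[0.52,0.18,-4.37,0,0.0826],[0.52,0.18,-4.37,0,0.0826],[0.52,0.18,-4.37,0,0.0826],[0.52,0.18,-4.37,0,0.0826],[0.52,0.18,-4.37,0,0.0826],[0.52,0.18,-4.37,0,0.0826],[0.52,0.18,-4.37,0,0.0826]]' && python3 -m inch '[[0.52,0,0,0,0],[0.52,0,0,0,0]]' && python3 look.py d
python3 - <<'E'
from h import *
s=sense(); x=np.array(s["ee_rot"])[:,0]; print(np.degrees(np.arctan2(x[1],x[0])))
a=np.array([np.cos(np.radians(73.6)),np.sin(np.radians(73.6))]); r=np.array(s["tool_pos"][:2])-[519,17.5]; print("tcp gauge along,lat",r@a,r@[-a[1],a[0]])
E
```

```text
time_s: 9.52
tool_pos: [504.7, -147.8, 13.9]
ee_rot: [[-0.366, 0.931, 0.0], [0.931, 0.366, 0.0], [-0.0, 0.0, -1.0]]
ft_force: [-0.2, 0.2, -0.2]
gripper_width: 0.518
grasp_force: 0.0
time_s: 10.52
tool_pos: [470.1, -149.2, 13.9]
ee_rot: [[0.285, 0.959, 0.0], [0.959, -0.285, 0.0], [0.0, 0.0, -1.0]]
ft_force: [1.0, 0.5, -0.9]
gripper_width: 0.515
grasp_force: 0.0
time_s: 10.78
tool_pos: [470.5, -149.2, 14.0]
ee_rot: [[0.281, 0.96, 0.0], [0.96, -0.281, -0.0], [0.0, 0.0, -1.0]]
ft_force: [-0.8, -0.4, -0.0]
gripper_width: 0.522
grasp_force: 0.0
top crop origin [219 182] scale 1.92
top 1116 [487.22614 -92.61772] ((485.760498046875, -99.05299377441406), 41.92088317871094)
side crop origin [203 199] scale 1.31
side 138 [489.65137  -22.295906] ((490.66143798828125, -21.322813034057617), 36.06079864501953)
side 873 [ 481.04123 -107.43388] ((489.604248046875, -103.70956420898438), 51.640682220458984)
10.875 [ 470.44536023 -149.11528907   13.93997164]
73.66249723349397
tcp gauge along,lat -173.54536290365647 -0.4632589845967203
```

View pics/d.png

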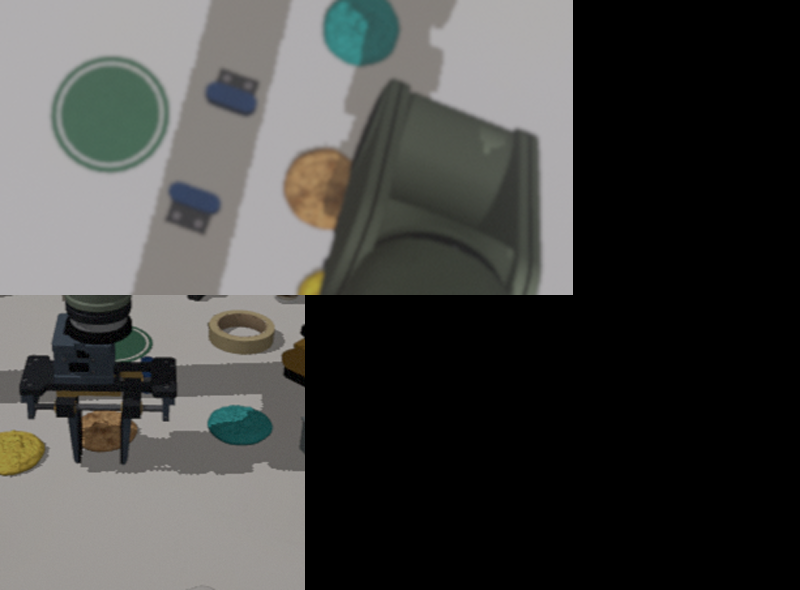

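Lined up: heading 73.66°, TCP within 0.5 mm of the axis. The cookie at (320,187) in the top crop is still, about 53 mm ahead. Pushing slowly toward the gap, then measuring before entry.

```bash
python3 -m inch '[[0.52,3,-0.4,0,0],[0.52,4,0,0,0],[0.52,5,0,0,0],[0.52,5,0,0,0],[0.52,6,0,0,0],[0.52,6,0,0,0],[0.52,5,0,0,0],[0.52,3,0,0,0]]'
cat > lat.py <<'E'
from h import *
import sys
np.set_printoptions(precision=1,suppress=True)
th=np.radians(73.6); a=np.array([np.cos(th),np.sin(th)]); nn=np.array([-a[1],a[0]]); O=np.array([519,17.5])
im,d=imaging.capture("top"); cv2.imwrite(f"pics/{sys.argv[1]}_top.png",im[...,::-1]); W,bs=blobs(im,d,"top",(3,60,60),(22,255,255),(430,640,-320,220),100)
for m in bs:
    v,u=np.nonzero(m); P=onplane(np.c_[u,v],"top",12)[:,:2]-O; G=np.c_[P@a,P@nn]
    c,r=cv2.minEnclosingCircle(G.astype(np.float32)); print("cookie",m.sum(),"circle",c,r,"along",G[:,0].min(),G[:,0].max(),"lat",G[:,1].min(),G[:,1].max())
s=sense(); r=np.array(s["tool_pos"][:2])-O; print("tcp",r@a,r@nn,s["time_s"])
E
python3 lat.py e
```

```text
time_s: 11.88
tool_pos: [480.3, -113.0, 13.9]
ee_rot: [[0.282, 0.96, -0.0], [0.96, -0.282, 0.0], [0.0, -0.0, -1.0]]
ft_force: [-0.5, -0.1, -0.1]
gripper_width: 0.52
grasp_force: 0.1
cookie 778 circle (-89.32538604736328, -1.81343674659729) 41.384395599365234 along -97.3177220909319 -48.3482657598233 lat -42.84162354203143 38.791768263222984
tcp -135.96470706767238 0.23833540178357282 11.925
```

The cookie's visible rim spans -42.8 to +38.8 mm across the gap, so I'll shift about 1 mm toward plus and go in slowly, watching the force.

```bash
python3 -m inch '[[0.52,3,-0.5,0,0],[0.52,4,-0.5,0,0],[0.52,4,0,0,0],[0.52,5,0,0,0],[0.52,5,0,0,0],[0.52,5,0,0,0],[0.52,5,0,0,0],[0.52,4,0,0,0]]'; python3 lat.py f;  python3 -m inch '[[0.52,4,0,0,0],[0.52,5,0,0,0],[0.52,5,0,0,0],[0.52,5,0,0,0],[0.52,4,0,0,0]]'; python3 lat.py g
```

```text
time_s: 12.92
tool_pos: [489.3, -79.2, 13.9]
ee_rot: [[0.282, 0.959, 0.0], [0.959, -0.282, 0.0], [0.0, 0.0, -1.0]]
ft_force: [0.4, -0.1, 1.2]
gripper_width: 0.522
grasp_force: 0.1
cookie 572 circle (-45.52976989746094, 0.5963306427001953) 38.980098724365234 along -53.426972383254366 -13.200644303159137 lat -38.15641520657666 39.34907517704621
tcp -100.826632584085 1.2296845377249888 12.975
time_s: 13.6
tool_pos: [495.7, -57.1, 13.9]
ee_rot: [[0.282, 0.959, 0.0], [0.959, -0.282, 0.0], [0.0, -0.0, -1.0]]
ft_force: [1.3, 0.5, -0.2]
gripper_width: 0.522
grasp_force: 0.1
cookie 383 circle (-14.596651077270508, 2.28033447265625) 35.70177459716797 along -21.72291565718108 9.374076907335422 lat -33.02953071923499 37.590197952607134
tcp -77.78903969418457 1.227218820932471 13.65
```

```bash
python3 -m inch '[[0.52,4,0,0,0],[0.52,5,0,0,0],[0.52,5,0,0,0],[0.52,5,0,0,0],[0.52,5,0,0,0],[0.52,5,0,0,0],[0.52,5,0,0,0],[0.52,4,0,0,0]]'; python3 look.py h; python3 lat.py h
```

```text
time_s: 14.65
tool_pos: [506.4, -20.6, 13.9]
ee_rot: [[0.282, 0.959, -0.0], [0.959, -0.282, 0.0], [0.0, -0.0, -1.0]]
ft_force: [-0.8, -0.5, 0.1]
gripper_width: 0.52
grasp_force: 0.1
top crop origin [219 182] scale 1.92
side crop origin [203 199] scale 1.31
side 129 [519.14075 136.22073] ((525.479736328125, 135.98133850097656), 42.698970794677734)
side 627 [515.5656    13.594564] ((517.169921875, 14.940686225891113), 46.33236312866211)
14.75 [506.45985313 -20.58813974  13.94450053]
tcp -40.27604153454439 1.3163370260837919 14.8
```

View pics/h.png

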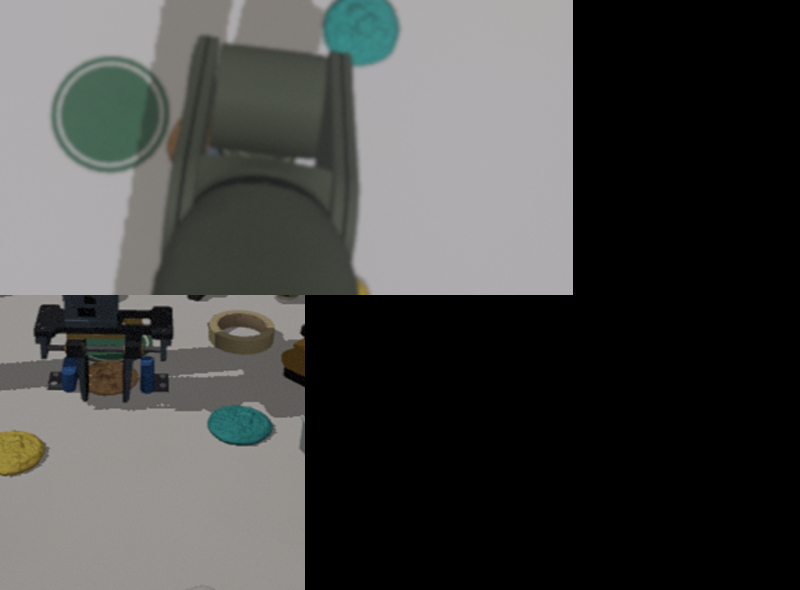

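The cookie is in the gap in the side view, at (110,378) between the cheeks at (69,375) and (148,375), with no side force. The fingertips clear both cheeks. I'll centre 0.8 mm and continue through.

```bash
python3 -m inch '[[0.52,3,0.4,0,0],[0.52,5,0.4,0,0],[0.52,5,0,0,0],[0.52,5,0,0,0],[0.52,5,0,0,0],[0.52,5,0,0,0],[0.52,5,0,0,0],[0.52,5,0,0,0]]' && python3 -m inch '[[0.52,5,0,0,0],[0.52,5,0,0,0],[0.52,5,0,0,0],[0.52,5,0,0,0],[0.52,5,0,0,0],[0.52,5,0,0,0],[0.52,4,0,0,0],[0.52,3,0,0,0]]' && python3 look.py i; python3 lat.py i
```

```text
time_s: 15.8
tool_pos: [517.9, 15.6, 13.9]
ee_rot: [[0.282, 0.959, 0.0], [0.959, -0.282, 0.0], [0.0, 0.0, -1.0]]
ft_force: [-0.1, -1.0, -0.3]
gripper_width: 0.521
grasp_force: 0.1
time_s: 16.8
tool_pos: [528.3, 51.0, 14.0]
ee_rot: [[0.282, 0.959, 0.0], [0.959, -0.282, 0.0], [0.0, 0.0, -1.0]]
ft_force: [-0.1, -0.1, 0.1]
gripper_width: 0.52
grasp_force: 0.1
top crop origin [219 182] scale 1.92
side crop origin [203 199] scale 1.31
side 125 [551.05005 220.69527] ((553.29638671875, 221.62583923339844), 43.03641128540039)
side 534 [537.7135   84.82928] ((540.55517578125, 84.6142578125), 46.90962219238281)
16.9 [528.36813263  51.01429939  13.94438101]
tcp 34.648240157060386 0.5379142939182202 16.95
```

View pics/i.png

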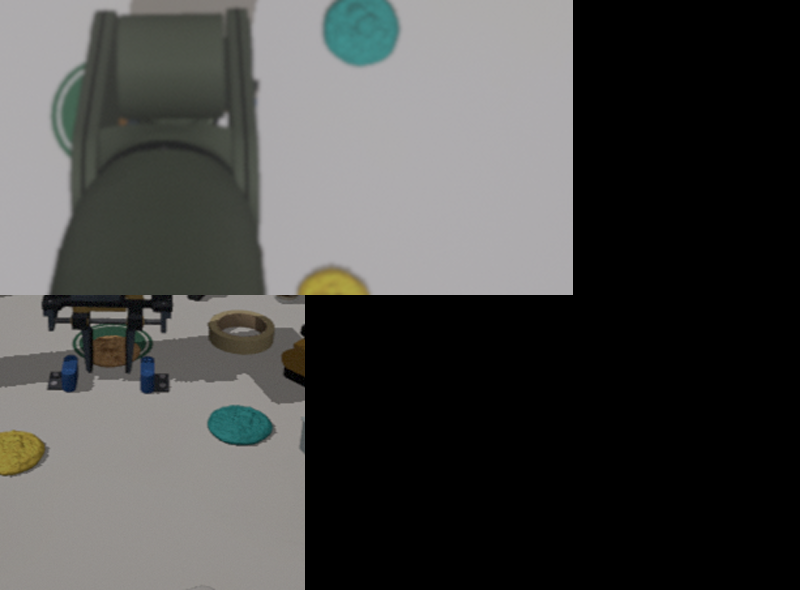

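The cookie is through the gap and partly on the disc, at (115,350) in the side view. Last 32 mm with a soft stop, then back off, lift and clear the view.

```bash
python3 -m inch '[[0.52,4,0,0,0],[0.52,5,0,0,0],[0.52,5,0,0,0],[0.52,5,0,0,0],[0.52,5,0,0,0],[0.52,4,0,0,0],[0.52,3,0,0,0],[0.52,1,0,0,0]]' && python3 -m inch '[[0.52,0,0,0,0],[0.52,-2,0,0,0],[0.52,-5,0,0,0],[0.52,-6,0,0,0],[0.52,-3,0,0,0],[0.52,0,0,-15,0],[0.52,0,0,-30,0],[0.52,0,0,-30,0]]' && python3 -m inch '[[0.52,0,0,-30,0],[0.52,-30,0,-20,0],[0.52,-40,0,0,0],[0.52,-40,0,0,0],[0.52,-40,0,0,0],[0.52,-40,0,0,0],[0.52,-40,0,0,0],[0.52,-30,0,0,0]]' && python3 look.py j; python3 lat.py j
```

```text
time_s: 17.95
tool_pos: [537.3, 81.6, 13.9]
ee_rot: [[0.282, 0.959, 0.0], [0.959, -0.282, 0.0], [0.0, -0.0, -1.0]]
ft_force: [-1.0, 0.0, 0.5]
gripper_width: 0.523
grasp_force: 0.1
time_s: 18.95
tool_pos: [533.0, 66.2, 90.7]
ee_rot: [[0.282, 0.959, 0.001], [0.959, -0.282, 0.0], [0.001, 0.001, -1.0]]
ft_force: [0.1, 0.1, 0.7]
gripper_width: 0.523
grasp_force: 0.0
time_s: 19.95
tool_pos: [459.2, -184.8, 140.1]
ee_rot: [[0.283, 0.959, 0.002], [0.959, -0.283, -0.001], [-0.0, 0.002, -1.0]]
ft_force: [1.4, 0.5, -0.4]
gripper_width: 0.522
grasp_force: 0.0
top crop origin [219 182] scale 1.92
top 1344 [551.5166  125.59817] ((551.966552734375, 124.91523742675781), 42.96656036376953)
side crop origin [203 199] scale 1.31
side 146 [543.0254  214.76591] ((543.36962890625, 216.86981201171875), 38.83982467651367)
side 415 [534.8558  111.86948] ((535.9393310546875, 111.28350830078125), 41.53356170654297)
20.05 [ 459.09313232 -185.52962482  140.03619743]
cookie 1347 circle (112.35282897949219, -1.2974510192871094) 42.966552734375 along 71.0816153476034 154.5547386921595 lat -44.06371710252301 40.00156006682056
tcp -210.3258319215699 0.20679669528309574 20.1
```

View pics/j.png

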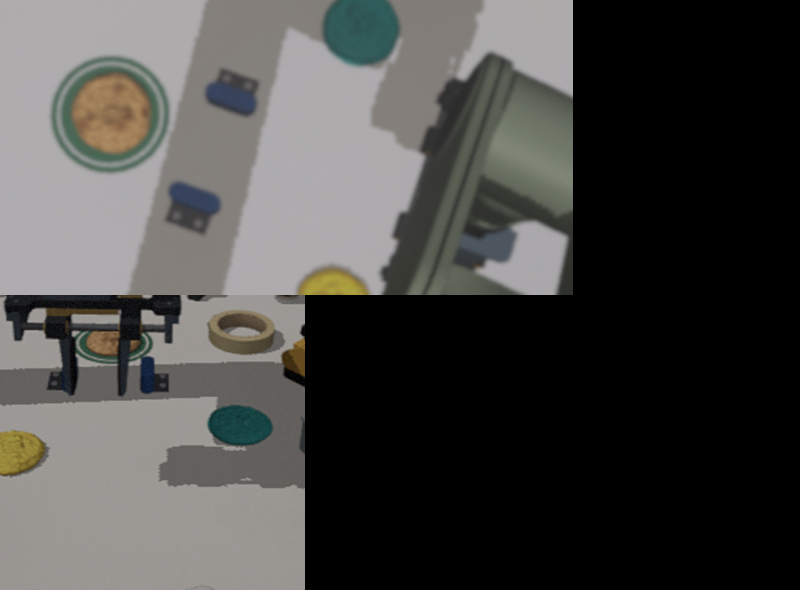

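The cookie lies centred inside the white ring of the green disc, at (111,113) in the top crop. The arm is clear and nothing else has moved.

```bash
python3 -m inch '[[0.52,0,0,0,0],[0.52,0,0,0,0]]' | head -1; python3 -c "
from rig import env; print(env.sign_off())"
```

```text
time_s: 20.35
the job is handed in; nothing more can be done
None
```

The cookie fits the gauge: pushed flat through the gap, it now lies wholly on the green disc, about 3 mm from its centre, released and with the arm clear; the job was handed in at about 20 s.

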